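# Seat a tunnel-hoop sleeve in the V of a drilling jig

### The arm

A 7-joint arm with a two-finger parallel gripper is mounted at the origin on the work surface. World frame = base frame: x ahead of the robot, y to its left, z up, the work surface at z = 0. Lengths are in m, angles in degrees, forces in N, time in s.
With the tool pointing down it reaches from about 0.375 to 0.925 m from the base axis. Payload 3.1 kg.
Tool frame: the origin (TCP) lies midway between the tips of the shut fingers; the grasp point (between the pads) lies 19 mm behind it (ctrl.hold_point_z is the distance from the TCP to the grasp point, in m); z points along the fingers, y is the direction in which the jaws open and shut (so a half turn about z gives the same grasp; the last joint's range is limited). The gripper opens to 85 mm and grips with 20 to 120 N. Pads are 22 mm wide; open, the fingers measure 114 mm over their backs; the gripper's body (76 mm by 85 mm) begins 54 mm behind the grasp point. The pads swing forward as they close: fully open they stand 13 mm farther back than shut.
Start: joints at [-76.937, 21.939, 2.515, 91.553, -1.026, 66.532, -2.859], TCP at [0.208, 0.616, 0.231] pointing down, gripper open.
Joint ranges: [-149.38, 149.38], [-23.57, 123.04], [-84.95, 90], [0, 143.3], [-89.99, 269.99], [3.08, 112.72], [-163.45, 163.45]. Speed limits (degrees/s): [159.86, 159.86, 180, 180, 180, 180, 180].

### API

Orientations are given as [roll, pitch, yaw] about the fixed x, y, z axes, in that order (R = Rz(yaw) Ry(pitch) Rx(roll)).
In Python, from workcell import ctrl, get_image, workorder gives the robot as it stands. The module is installed in compiled form; this text tells all that it offers.
- The arm moves only by the shell command python3 -m crank 'ROWS' [FORCE]. ROWS is JSON, a list of rows, each a list of 3 entries, a list of its own where there are three numbers: the shift along the tool's x, y, z in units of 25 mm (1.0 is 25 mm), then the turn about the tool's z in units of 6 degrees (1.0 is 6 degrees), then the closure in counts, from 0 (fully open) to 255 (shut). In form: [[[tx, ty, tz], turn, claw], ...]. A call has 1 to 10 rows; each row is the pose to reach, as a shift and turn from the pose commanded when the call began, along the tool's axes at that moment; what a row does not reach only later rows make up. A row lasts 1/10 s, in which the tool goes at most 50 mm and 8.59 degrees, less where a joint would pass 70% of its speed; a pose out of reach is approached as far as the arm can. A call with a gripper value outside its range is refused whole. The fingers move at their own pace and stop on an object; FORCE is the grip in N (left out, the last holds). Time passes only in rows, so rows that repeat a pose let the fingers close. It gives the time, the measured TCP pose, the force and the opening at its end, in the units of the state.
- ctrl.get_state(): the state, without advancing time (a new reading comes with each control period).
- get_image(name): name is "scene" or "side" or "wrist"; returns a dict with "pixels" (400x640x3 uint8, blue, green, red), "vertical_fov" (degrees; the focal length in pixels is half the picture's height over the tangent of half this angle, whatever the lens; pixels are square), "cx", "cy" (the principal point, pixels), "rvec" (rotation vector, rad) and "tvec" (3), from world to camera coordinates, as OpenCV has them. Camera axes: x right, y down, z forward; pixel columns grow to the right and rows downward; lengths in m; the calibration is good to about 2 mm. The wrist camera is an equidistant fisheye: a pixel r from the principal point sees the ray r / f radians off the axis. A picture is of the moment at which its call begins. There is no depth.
- workorder.sign_off(): hands the job in, once; it reports no verdict.
The state is a dict: "time_s": time; "qpos": joint angles; "joint_velocities": joint speeds; "joint_torque": joint torques, N m; "tcp_pos": TCP position; "tool_rot": TCP orientation; "contact_force": force on the tool from outside, world axes, zero at the start; "ft_torque": the same for the moment, N m; "width": finger opening in m.
Only numpy, scipy, OpenCV 4.12 (cv2) and the standard library are available. Lean on these libraries where they do the work, as an engineer would, in place of code of your own. Each camera call takes 0.05 s, during which the arm holds its last target.

### The job

Load the drilling jig on the bench: stand the larger of the two round steel sleeves upright on the jig's base plate, between the V-block and the sliding jaw, and let go of it. Then slide the jaw against it and push the sleeve home into the V until it bears firmly on both faces, and keep a steady push of about 16 newtons on the jaw for a second; the tube is thin, so never squeeze it between jaw and V with more than 20. Leave the jaw resting against the seated sleeve, and don't disturb the other things on the bench.

Things in the scene. Friction and masses are not known exactly. Their poses are not given: they have to be found in the camera images.
- sleeve: The work piece: plain galvanised steel tube sleeve, standing upright on the bench, 48 mm outside diameter, 90 mm tall, 0.2 to 0.35 kg, open ends. Origin: centre of its lower end; z along its axis (up). Yaw has no meaning.
- small_sleeve: Bystander: a smaller tube sleeve, 34 mm diameter, 65 mm tall, standing upright. Origin: centre of its lower end. Leave it alone.
- pot: Bystander: empty plastic plant pot, about 76 mm across the rim, 75 mm tall. Origin: centre of its underside. Leave it alone.
- seed_jar: Bystander: closed jar, 64 mm diameter, 85 mm tall. Origin: centre of its underside. Leave it alone.
- jig: The drilling jig, fixed on the bench. Base plate 260 (x) by 110 (y) by 12 mm thick; origin: centre of the plate's underside, z up. The V-block stands at its +x end (away from the robot) and opens towards -x, its two white pads held in a dark steel frame 110 mm wide; the jaw slides along x in front of it. Everything on the plate (V pads, jaw) is at most 50 mm tall, so it ends 62 mm above the bench.
- v_left: The V face on the +y side of the jig, a smooth plastic pad 52 mm long, 12 mm thick, 50 mm tall, at 45 degrees to the jig's x axis (the V is 90 degrees). Origin: the V's apex line on the plate's top, 105 mm along +x from the jig's origin; axes as the jig. The mouth of the V is 74 mm wide and begins 37 mm before the apex.
- v_right: The V face on the -y side, mirror image of v_left, same origin and axes.
- v_seat (a point): Point on the top of the base plate, where the centre of the sleeve's lower end lies when the sleeve touches both V faces (34 mm before the apex, 71 mm along +x from the jig's origin, 12 mm above the bench). Axes as the jig.
- jaw_face (a point): Centre of the jaw's flat face that looks to the V (+x of the jig) and presses on the sleeve: 64 mm wide, 50 mm tall, 25 mm above the plate. Axes as the jig.
- jaw_back (a point): Point on the back of the jaw's upright plate (12 mm thick, looks to the jig's -x), 35 mm above the base plate, where it can be pushed with shut fingers. Behind the plate lie a 10 mm thick foot (62 mm long) and, at its sides (y = +-26 to +-32 mm), two ribs that end 33 mm above the base plate; above that the back is free. Axes as the jig.
- jaw (a joint): Position of the sliding jaw along the jig's x, m: 0 is fully open (face 126 mm from v_seat), growing as it is pushed towards the V; it touches a seated sleeve at 0.102; the end stop is at 0.115. It stays where it is left: sliding it takes about 4 N (friction in its guide), which comes off the push before it reaches the sleeve. Jaw, sleeve and V faces are rigid and smooth (friction about 0.2), so once the sleeve is home the push climbs steeply.
Things that resemble listed ones, but are neither listed nor needed, are in the scene too. What is shaped like the sleeve but purple is not meant.

How it is judged (in metres and radians):
On the way, in this order (a step that is already met when the one before it is completed fails the run):
1. the sleeve stands upright on the jig's base plate between jaw and V, let go (contact force between the fingers and sleeve below 0.05 N and angle between sleeve's own z axis and vertical below 0.05 rad and z of sleeve in the frame of v_seat between -0.002 and 0.002 m and x of sleeve in the frame of v_seat below 0.003 m and x of sleeve in the frame of jaw_face above 0.022 m and y of sleeve in the frame of v_seat between -0.035 and 0.035 m), for 0.2 s.
2. the jaw presses the sleeve (more than 8 N) home against both V faces (more than 3 N on each) for 0.8 s (contact force between jaw and sleeve above 8 N and contact force between each of v_left, v_right and sleeve above 3 N), for 0.8 s.
At the end, for the whole second after the job is handed in: The sleeve stands upright on the base plate, at rest, its axis within 2 mm of the seat (touching both V faces), the jaw's face within 1.5 mm of the sleeve's side; the robot touches nothing (horizontal distance between sleeve and v_seat below 0.002 m and z of sleeve in the frame of v_seat between -0.002 and 0.002 m and angle between sleeve's own z axis and vertical below 0.04 rad and x of sleeve in the frame of jaw_face below 0.0255 m and linear speed of sleeve below 0.01 m/s).
It fails at once if the sleeve is pressed by the jaw or against a V face with more than 20 N (contact force between any of jaw, v_left, v_right and sleeve above 20 N).
It fails at once if a bystander is disturbed (moved more than 15 mm) (distance of any of small_sleeve, pot, seed_jar from where it was at the start of the episode above 0.015 m).
It also fails if it takes over 67 s, if anything falls off the work surface, if the arm or the gripper's body presses on something with over 40 N, if the wrist force passes 120 N, or if a joint passes its speed limit or range.

## Working session

There is one attempt and no reset: what is moved stays moved. The work goes in short steps, Python scripts to look and compute and a shell command to move; the robot and the scene stay as the last step left them, time stands still between calls to the robot, and variables do not carry over. Pictures are saved under pics/ and viewed, and the job is handed in when it is done.

```bash
mkdir -p pics; ls; cat > h.py <<'E'
import numpy as np, cv2
from workcell import ctrl, get_image
def grab(n,fn):
    im=get_image(n); cv2.imwrite(fn,im["pixels"]); 
    np.savez(fn.replace('.png','.npz'),**{k:v for k,v in im.items()}); return im
def load(fn): return dict(np.load(fn))
def ray(im,u,v):
    h=im["pixels"].shape[0]; f=h/2/np.tan(np.radians(float(im["vertical_fov"]))/2)
    R,_=cv2.Rodrigues(np.array(im["rvec"],float)); t=np.array(im["tvec"],float).ravel()
    return -R.T@t, R.T, f, (u-float(im["cx"])), (v-float(im["cy"]))
def onplane(im,u,v,z,fish=False):
    c,Rt,f,x,y=ray(im,u,v)
    if fish:
        r=np.hypot(x,y); th=r/f; d=np.array([x/r*np.sin(th),y/r*np.sin(th),np.cos(th)]) if r>1e-9 else np.array([0,0,1.])
    else: d=np.array([x/f,y/f,1])
    d=Rt@d; return c+d*(z-c[2])/d[2]
def proj(im,p,fish=False):
    h=im["pixels"].shape[0]; f=h/2/np.tan(np.radians(float(im["vertical_fov"]))/2)
    R,_=cv2.Rodrigues(np.array(im["rvec"],float)); q=R@np.array(p,float)+np.array(im["tvec"],float).ravel()
    if fish:
        r=np.hypot(q[0],q[1]); th=np.arctan2(r,q[2]); return np.array([float(im["cx"])+f*th*q[0]/r,float(im["cy"])+f*th*q[1]/r])
    return np.array([float(im["cx"])+f*q[0]/q[2],float(im["cy"])+f*q[1]/q[2]])
E
python3 - <<'E'
from h import *
print(ctrl.get_state(), ctrl.hold_point_z)
for n in("scene","side","wrist"):
    im=grab(n,f"pics/{n}0.png"); R,_=cv2.Rodrigues(np.array(im["rvec"],float)); print(n,im["vertical_fov"],im["cx"],im["cy"],-R.T@np.array(im["tvec"]).ravel())
E
```

```text
pics
{'time_s': 0.0, 'qpos': array([-76.93629995,  21.99296111,   2.51191174,  91.64884136,
        -1.02502601,  66.5332591 ,  -2.85960958]), 'joint_velocities': array([ 0.03779851, -0.01079696, -0.06926101, -0.06914633,  0.026272  ,
        0.02265799, -0.04847032]), 'joint_torque': array([ 1.18795647e-04, -4.33465147e+01,  1.02465268e+00, -2.49509490e+01,
        1.06665053e-02,  1.13513033e-02, -2.06874198e-07]), 'tcp_pos': array([0.207755  , 0.61490078, 0.22987785]), 'tool_rot': array([-1.79847687e+02,  8.89403566e-03,  1.61336650e+02]), 'contact_force': array([-0.08017618, -0.91813077, -0.54123392]), 'ft_torque': array([ 0.03530981, -0.04005461, -0.08194521]), 'width': 0.0854414660112757} 0.0187
scene 42.41916496666236 318.41683861475263 203.397112290943 [1.29061397 0.0617058  1.05001509]
side 49.41905594159973 327.35111621150554 195.75633997248485 [ 0.43057206 -0.83334438  0.76132696]
wrist 65.70646984690485 323.52347816952187 195.66955592109792 [0.14249501 0.63679424 0.37215405]
```

View pics/scene0.png

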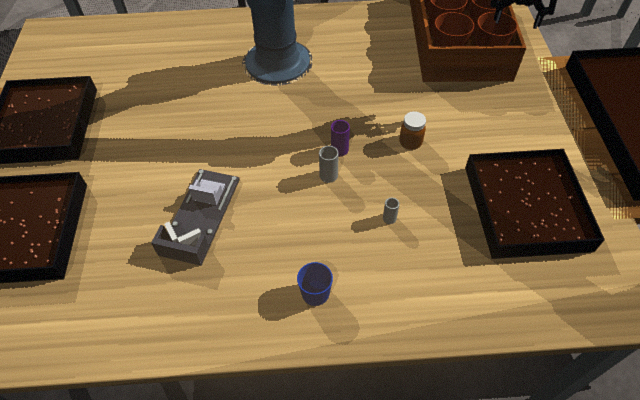

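View pics/side0.png

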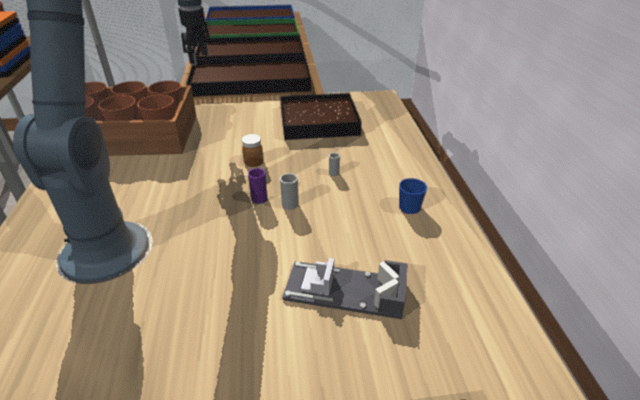

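View pics/wrist0.png

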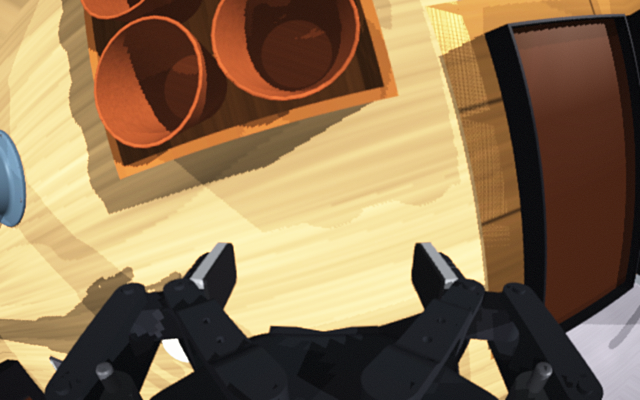

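The scene view shows what could be taken for the sleeve:
- purple tube at (341,137), the decoy
- tall grey tube at (329,163)
- small grey tube at (391,210), the small_sleeve
- jar at (412,130)
- blue pot at (315,283)

I choose the tall grey one, which is at (289,191) in the side view, and will check it in a crop. The jig is at (195,215) in the scene view, with the V towards the camera. In the wrist view the arm stands over the planter box.

```bash
python3 - <<'E'
from h import *
a=load("pics/scene0.npz"); b=load("pics/side0.npz")
A=cv2.resize(a["pixels"][105:235,290:430],None,fx=4,fy=4,interpolation=cv2.INTER_CUBIC)
J=cv2.resize(a["pixels"][160:270,145:250],None,fx=5,fy=5,interpolation=cv2.INTER_CUBIC)
B=cv2.resize(b["pixels"][150:320,230:420],None,fx=4,fy=3.5,interpolation=cv2.INTER_CUBIC)
cv2.imwrite("pics/c1.png",A);cv2.imwrite("pics/c2.png",J);cv2.imwrite("pics/c3.png",cv2.resize(b["pixels"][250:325,275:415],None,fx=5,fy=5,interpolation=cv2.INTER_CUBIC))
cv2.imwrite("pics/c4.png",cv2.resize(b["pixels"][130:220,235:350],None,fx=5,fy=5,interpolation=cv2.INTER_CUBIC))
E
```

```text
(no output)
```

View pics/c1.png

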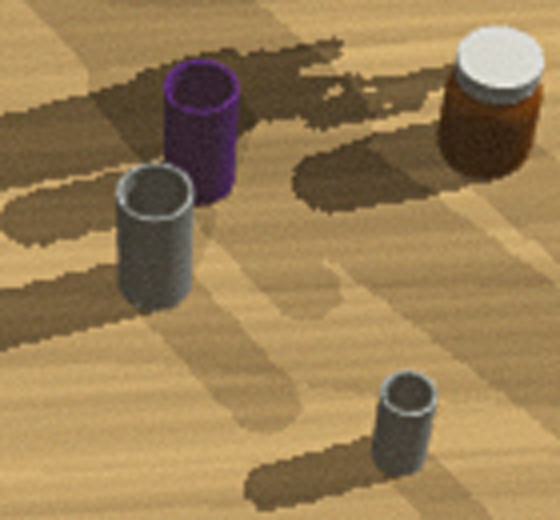

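View pics/c2.png

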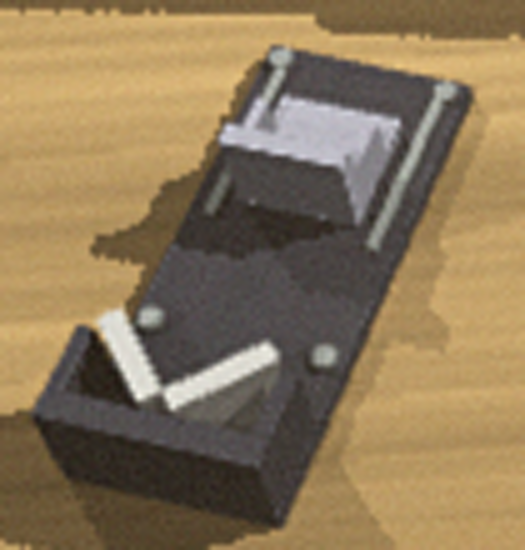

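View pics/c3.png

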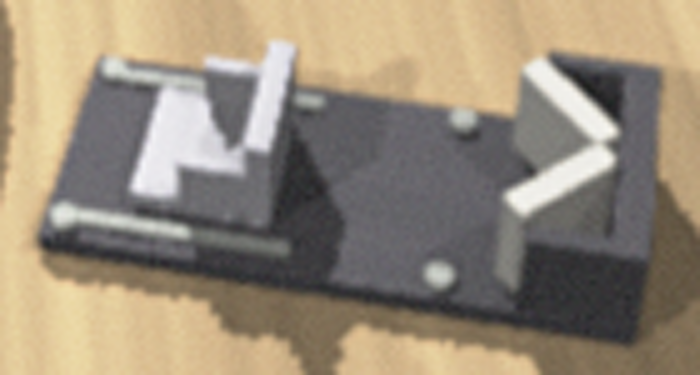

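View pics/c4.png

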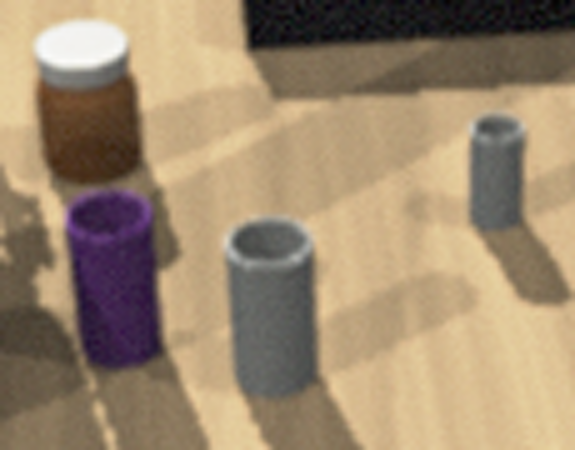

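The crops confirm the choice. The tall grey tube has its rim centre at about (155,192) in crop 1, the purple one stands close behind it, and the grey is clearly bigger than the small sleeve. I'll take its position and the jig's pose from both views.

```bash
python3 - <<'E'
from h import *
a=load("pics/scene0.npz"); b=load("pics/side0.npz")
def S(u,v): return 290+(u+.5)/4-.5,105+(v+.5)/4-.5
def D(u,v): return 235+(u+.5)/5-.5,130+(v+.5)/5-.5
def J(u,v): return 145+(u+.5)/5-.5,160+(v+.5)/5-.5
def K(u,v): return 275+(u+.5)/5-.5,250+(v+.5)/5-.5
r=lambda x: np.round(x,4)
print("sleeve",r(onplane(a,*S(155,192),.09)),r(onplane(b,*D(269,243),.09)))
print("purple",r(onplane(a,*S(202,87),.09)),r(onplane(b,*D(110,214),.09)))
print("small",r(onplane(a,*S(407,394),.065)),r(onplane(b,*D(498,128),.065)))
print("jar",r(onplane(a,*S(500,58),.085)),r(onplane(b,*D(80,45),.085)))
P={}
for n,u,v,z in [("plate back L",275,45,.012),("plate back R",472,90,.012),("frame L",38,412,.062),("frame R",265,462,.062),("padL tip",110,312,.062),("padR tip",272,345,.062),("apexL",152,395,.062),("apexR",168,404,.062),("jaw top L",222,134,.062),("jaw top R",350,163,.062)]:
    print("scene",n,r(onplane(a,*J(u,v),z)))
for n,u,v,z in [("plate back L",103,57,.012),("plate back R",42,240,.012),("frame L",660,68,.062),("frame R",640,245,.062),("padL tip",535,60,.062),("padR tip",512,205,.062),("apexL",617,135,.062),("apexR",612,152,.062),("jaw faceL",295,45,.062),("jaw faceR",268,150,.062)]:
    print("side",n,r(onplane(b,*K(u,v),z)))
E
```

```text
sleeve [0.4642 0.1236 0.09  ] [0.4623 0.1214 0.09  ]
purple [0.3789 0.1601 0.09  ] [0.3783 0.1592 0.09  ]
small [0.6087 0.26   0.065 ] [0.6072 0.2598 0.065 ]
jar [0.3641 0.3542 0.085 ] [0.361  0.3534 0.085 ]
scene plate back L [ 0.4252 -0.2093  0.012 ]
scene plate back R [ 0.463 -0.106  0.012]
scene frame L [ 0.6717 -0.2882  0.062 ]
scene frame R [ 0.7052 -0.1844  0.062 ]
scene padL tip [ 0.6201 -0.2615  0.062 ]
scene padR tip [ 0.6438 -0.1855  0.062 ]
scene apexL [ 0.6666 -0.2378  0.062 ]
scene apexR [ 0.6719 -0.2301  0.062 ]
scene jaw top L [ 0.5205 -0.2181  0.062 ]
scene jaw top R [ 0.5428 -0.1553  0.062 ]
side plate back L [ 0.46  -0.109  0.012]
side plate back R [ 0.4255 -0.2144  0.012 ]
side frame L [ 0.7009 -0.1947  0.062 ]
side frame R [ 0.6655 -0.2889  0.062 ]
side padL tip [ 0.6473 -0.183   0.062 ]
side padR tip [ 0.6187 -0.262   0.062 ]
side apexL [ 0.6718 -0.2303  0.062 ]
side apexR [ 0.6672 -0.2393  0.062 ]
side jaw faceL [ 0.5433 -0.1607  0.062 ]
side jaw faceR [ 0.523  -0.2199  0.062 ]
```

```bash
python3 -m crank '[[[-0.5,-0.5,0],0,0],[[-1.2,-1.15,0],0,0],[[-2,-1.9,0],0,0],[[-2.8,-2.7,0],0,0],[[-3.6,-3.5,0],0,0],[[-4.4,-4.25,0],0,0],[[-5.2,-5,0],0,0],[[-6,-5.8,0],0,0],[[-6.8,-6.6,0],0,0],[[-7.6,-7.3,0],0,0]]' 40; python3 -m crank '[[[-0.8,-0.8,0],0,0],[[-1.6,-1.6,0],0,0],[[-2.4,-2.4,0],0,0],[[-3.2,-3.1,0],0,0],[[-4,-3.9,0],0,0],[[-4.8,-4.6,0],0,0],[[-5.4,-5.2,0],0,0],[[-6,-5.8,0],0,0],[[-6,-5.8,0],0,0],[[-6,-5.8,0],0,0]]'
python3 - <<'E'
from h import *
s=ctrl.get_state(); print(s["tcp_pos"],s["tool_rot"],s["contact_force"],s["time_s"])
im=grab("wrist","pics/w1.png"); print(onplane(im,im["cx"],im["cy"]+1e-3,.09,True), proj(im,[.463,.1225,.09],True))
E
```

```text
time_s: 1.15
tcp_pos: [0.3298, 0.3805, 0.2309]
tool_rot: [-180.0, -0.0, 161.3]
contact_force: [-0.4, -0.1, 0.3]
width: 0.0854
time_s: 2.15
tcp_pos: [0.4251, 0.1968, 0.2311]
tool_rot: [180.0, -0.0, 161.3]
contact_force: [0.8, 0.2, -0.1]
width: 0.0855
[0.42505811 0.19677143 0.23109872] [ 1.79989485e+02 -4.10952937e-02  1.61271032e+02] [ 0.82854955  0.16461679 -0.08303019] 2.15
[0.43454983 0.19339624 0.09      ] [266.12419198 242.9505888 ]
```

View pics/w1.png

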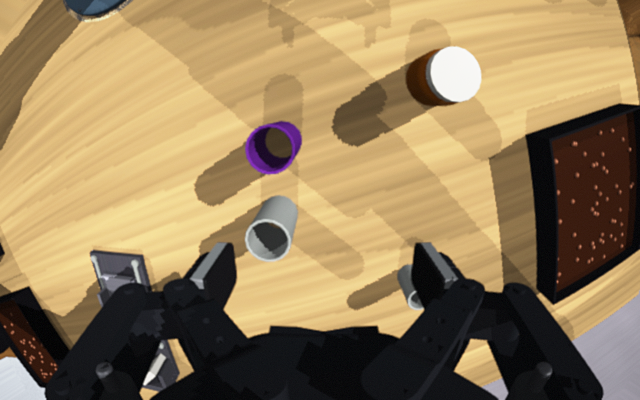

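The wrist view shows the grey sleeve's rim at about (268,241). My estimate projects to (266,243), so they agree. The purple decoy is at (273,147). Next I'll work out the rest of the approach.

```bash
cat >> h.py <<'E'
from scipy.spatial.transform import Rotation as Ro
def units(target):
    s=ctrl.get_state(); R=Ro.from_euler('xyz',s["tool_rot"],degrees=True).as_matrix()
    return np.round(R.T@(np.array(target)-s["tcp_pos"])/.025,2)
E
python3 - <<'E'
from h import *
im=load("pics/w1.npz"); g=im["pixels"][200:270,235:310].astype(int)
print(onplane(im,268.5,241,.09,True), units([.463,.1225,.20]), units([.463,.1225,.055]))
cv2.imwrite("pics/w1c.png",cv2.resize(im["pixels"][185:275,225:315],None,fx=6,fy=6,interpolation=cv2.INTER_CUBIC))
E
```

```text
[0.4617329  0.12567115 0.09      ] [-2.41 -2.36  1.24] [-2.41 -2.36  7.04]
```

View pics/w1c.png

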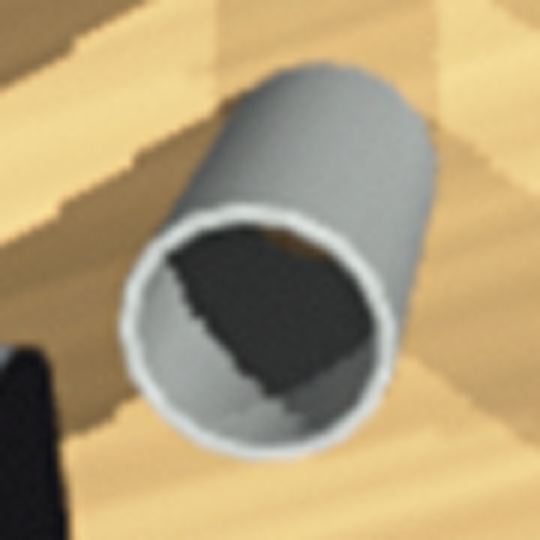

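```bash
python3 -m crank '[[[-0.7,-0.7,0.2],0,0],[[-1.4,-1.4,0.6],0,0],[[-2,-2,1.2],0,0],[[-2.4,-2.33,1.8],0,0],[[-2.4,-2.33,2.4],0,0],[[-2.4,-2.33,2.8],0,0],[[-2.4,-2.33,2.8],0,0],[[-2.4,-2.33,2.8],0,0]]'
python3 - <<'E'
from h import *
print(units([.4625,.1235,.055]))
im=grab("wrist","pics/w2.png"); print(proj(im,[.4625,.1235,.09],True))
E
```

```text
time_s: 3.0
tcp_pos: [0.4633, 0.1235, 0.1614]
tool_rot: [180.0, -0.0, 161.5]
contact_force: [0.8, -0.2, -0.4]
width: 0.0853
[ 0.03 -0.01  4.25]
[323.50827579 207.00020769]
```

View pics/w2.png

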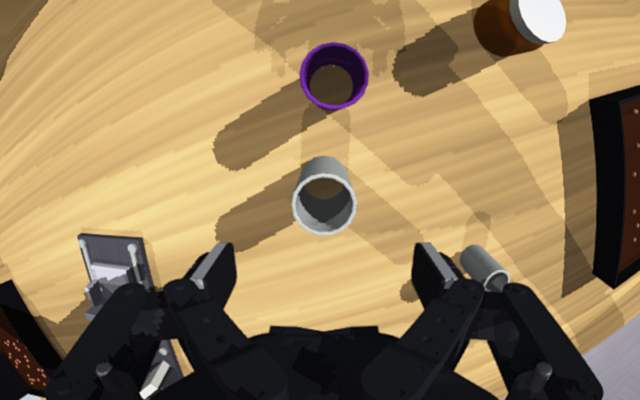

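The sleeve is at (324,203), about 4 px above where it was predicted, so I'll shift roughly 2 mm along tool +x and go down.

```bash
python3 -m crank '[[[0.08,0,0.5],0,0],[[0.08,0,1.2],0,0],[[0.08,0,1.9],0,0],[[0.08,0,2.6],0,0],[[0.08,0,3.2],0,0],[[0.08,0,3.7],0,0],[[0.08,0,4.1],0,0],[[0.08,0,4.25],0,0],[[0.08,0,4.25],0,0],[[0.08,0,4.25],0,0]]' 40
python3 -m crank '[[[0,0,0],0,80],[[0,0,0],0,110],[[0,0,0],0,140],[[0,0,0],0,180],[[0,0,0],0,220],[[0,0,0],0,255],[[0,0,0],0,255],[[0,0,0],0,255],[[0,0,0],0,255],[[0,0,0],0,255]]' 40
```

```text
time_s: 4.05
tcp_pos: [0.4622, 0.1231, 0.0554]
tool_rot: [180.0, 0.0, 161.3]
contact_force: [-0.6, -0.5, -0.5]
width: 0.0855
time_s: 5.05
tcp_pos: [0.4622, 0.1233, 0.0556]
tool_rot: [180.0, 0.0, 161.3]
contact_force: [-0.4, 0.2, 6.0]
width: 0.0471
```

```bash
python3 -m crank '[[[0,0,-0.2],0,255],[[0,0,-0.6],0,255],[[0,0,-1.2],0,255],[[0,0,-1.9],0,255],[[0,0,-2.6],0,255],[[0,0,-3.3],0,255],[[0,0,-3.8],0,255],[[0,0,-4],0,255],[[0,0,-4],0,255],[[0,0,-4],0,255]]'
python3 - <<'E'
from h import *
print(units([.608,-.214,.155]))
im=grab("wrist","pics/w3.png")
E
```

```text
time_s: 6.05
tcp_pos: [0.4609, 0.1228, 0.1544]
tool_rot: [-179.9, -0.1, 161.3]
contact_force: [-0.4, 0.4, -2.9]
width: 0.0471
[ -9.88 -10.88  -0.03]
```

View pics/w3.png

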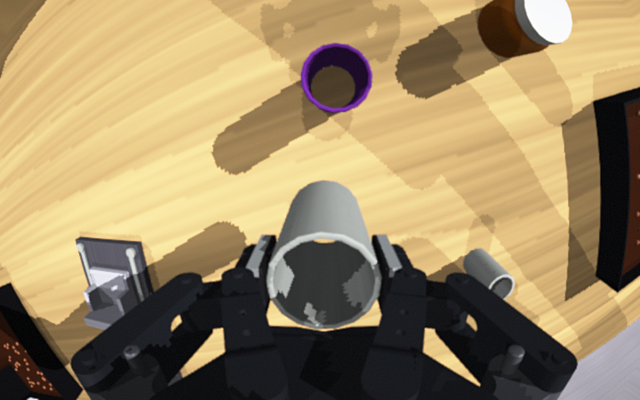

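The sleeve is held: width 47.1 mm, weight about 3 N, rim at (325,280). I'll carry it over to the jig.

```bash
python3 -m crank '[[[-0.3,-0.3,0],0,255],[[-0.9,-1,0],0,255],[[-1.6,-1.8,0],0,255],[[-2.3,-2.6,0],0,255],[[-3,-3.4,0],0,255],[[-3.7,-4.1,0],0,255],[[-4.4,-4.9,0],0,255],[[-5,-5.6,0],0,255],[[-5.7,-6.3,0],0,255],[[-6.3,-7,0],0,255]]' ; python3 -m crank '[[[-0.7,-0.8,0],0,255],[[-1.4,-1.5,0],0,255],[[-2,-2.2,0],0,255],[[-2.6,-2.8,0],0,255],[[-3.1,-3.4,0],0,255],[[-3.4,-3.8,0],0,255],[[-3.58,-3.88,0],0,255],[[-3.58,-3.88,0],0,255],[[-3.58,-3.88,0],0,255],[[-3.58,-3.88,0],0,255]]'
python3 - <<'E'
from h import *
print(units([.607,-.2138,.0676]))
for n in("wrist","side","scene"): grab(n,f"pics/{n}4.png")
a=load("pics/scene4.npz")["pixels"][130:280,130:280]; b=load("pics/side4.npz")["pixels"][190:330,265:425]
cv2.imwrite("pics/c5.png",np.hstack([cv2.resize(a,(400,400),interpolation=cv2.INTER_CUBIC),cv2.resize(b,(400,350),interpolation=cv2.INTER_CUBIC)[:400] if 0 else cv2.resize(b,(400,400),interpolation=cv2.INTER_CUBIC)]))
E
```

```text
time_s: 7.1
tcp_pos: [0.5549, -0.0953, 0.1542]
tool_rot: [-179.9, -0.0, 161.3]
contact_force: [0.4, -1.1, -3.0]
width: 0.0475
time_s: 8.1
tcp_pos: [0.6086, -0.212, 0.1548]
tool_rot: [179.9, -0.1, 161.5]
contact_force: [-0.2, -0.4, -2.6]
width: 0.047
[ 0.03 -0.09  3.49]
```

View pics/wrist4.png

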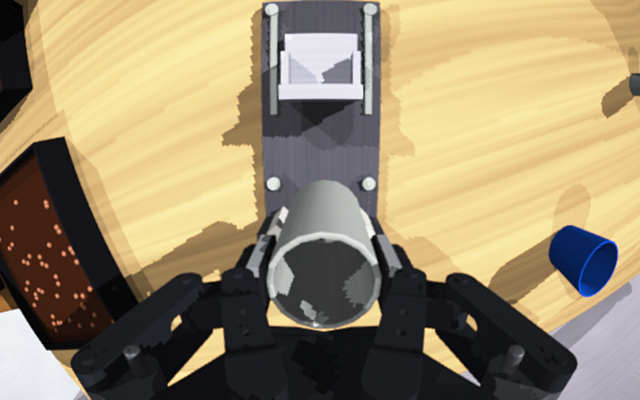

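View pics/c5.png

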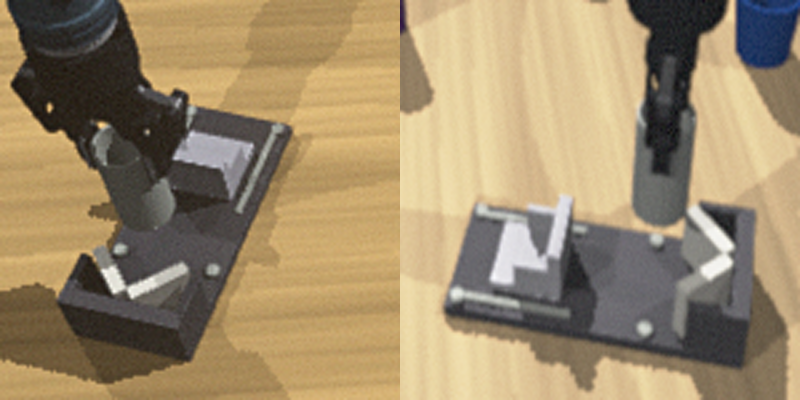

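The wrist view shows the jig lined up with the tool: plate edges at x≈262 and 380, jaw front edge at about (322,93), sleeve rim at (325,280). The sleeve is well between the jaw and the V. I'll check with numbers before lowering it.

```bash
python3 - <<'E'
from h import *
im=load("pics/wrist4.npz"); r=lambda x:np.round(x,4)
for n,u,v,z in [("plateL",263,4,.012),("plateR",379,4,.012),("jaw face top L",278,99,.062),("jaw face top R",364,99,.062),("jawback top L",280,84,.062),("jawback top R",364,84,.062),("edgeL",262,170,.012),("edgeR",381,170,.012),("postL",273,184,.014),("postR",369,184,.014)]:
    print(n,r(onplane(im,u,v,z,True)))
print("sleeve top", onplane(im,325,280,.1548-.0556+.09,True))
E
```

```text
plateL [ 0.4254 -0.2102  0.012 ]
plateR [ 0.4598 -0.1081  0.012 ]
jaw face top L [ 0.5229 -0.2197  0.062 ]
jaw face top R [ 0.5435 -0.1584  0.062 ]
jawback top L [ 0.5125 -0.2145  0.062 ]
jawback top R [ 0.5325 -0.1548  0.062 ]
edgeL [ 0.5761 -0.2627  0.012 ]
edgeR [ 0.6119 -0.1558  0.012 ]
postL [ 0.5919 -0.257   0.014 ]
postR [ 0.6208 -0.1708  0.014 ]
sleeve top [ 0.60523621 -0.21073518  0.1892    ]
```

```bash
python3 -m crank '[[[0,-0.1,0.2],0,255],[[0,-0.1,0.6],0,255],[[0,-0.1,1.1],0,255],[[0,-0.1,1.7],0,255],[[0,-0.1,2.3],0,255],[[0,-0.1,2.8],0,255],[[0,-0.1,3.1],0,255],[[0,-0.1,3.25],0,255],[[0,-0.1,3.3],0,255],[[0,-0.1,3.3],0,255]]'; python3 -m crank '[[[0,0,0.05],0,255],[[0,0,0.1],0,255],[[0,0,0.13],0,255],[[0,0,0.16],0,255],[[0,0,0.16],0,255],[[0,0,0.16],0,255]]'
```

```text
time_s: 9.25
tcp_pos: [0.6082, -0.2164, 0.0729]
tool_rot: [-180.0, 0.0, 161.3]
contact_force: [0.8, -0.8, -2.2]
width: 0.047
time_s: 9.85
tcp_pos: [0.6078, -0.2161, 0.0685]
tool_rot: [-180.0, -0.0, 161.3]
contact_force: [-0.8, 0.5, -3.8]
width: 0.0468
```

```bash
python3 -m crank '[[[0,0,0.02],0,255],[[0,0,0.04],0,255],[[0,0,0.06],0,255],[[0,0,0.06],0,255]]'; python3 - <<'E'
from h import *
for n in("side",): grab(n,f"pics/{n}5.png")
b=load("pics/side5.npz")["pixels"][200:330,295:425]
cv2.imwrite("pics/c6.png",cv2.resize(b,(520,520),interpolation=cv2.INTER_CUBIC))
E
```

```text
time_s: 10.25
tcp_pos: [0.6083, -0.2164, 0.0677]
tool_rot: [180.0, 0.1, 161.3]
contact_force: [-0.8, 0.6, 0.7]
width: 0.0468
```

View pics/c6.png

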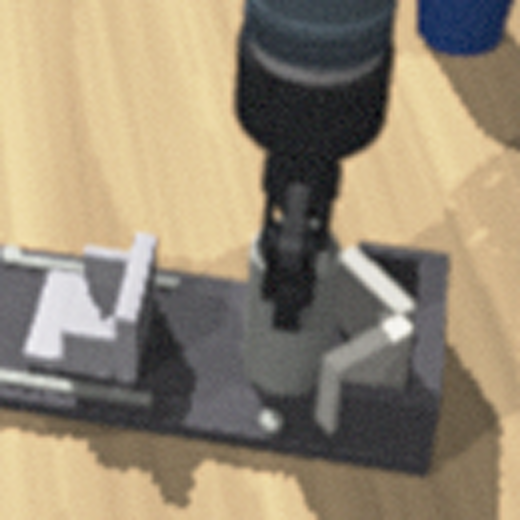

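The force went from -3.8 to +0.7 N, so the sleeve has touched the plate. In the crop it stands at about (290,380), in front of the V. Now I'll open.

```bash
python3 -m crank '[[[0,0,0],0,120],[[0,0,0],0,100],[[0,0,0],0,80],[[0,0,0],0,50],[[0,0,0],0,0],[[0,0,0],0,0],[[0,0,0],0,0],[[0,0,0],0,0]]'; python3 -m crank '[[[0,0,-0.3],0,0],[[0,0,-0.8],0,0],[[0,0,-1.5],0,0],[[0,0,-2.3],0,0],[[0,0,-3],0,0],[[0,0,-3.4],0,0],[[0,0,-3.4],0,0],[[0,0,-3.4],0,0]]';  python3 - <<'E'
from h import *
for n in("wrist","side","scene"): grab(n,f"pics/{n}6.png")
b=load("pics/side6.npz")["pixels"][200:330,295:425]
a=load("pics/scene6.npz")["pixels"][150:280,130:260]
cv2.imwrite("pics/c7.png",np.hstack([cv2.resize(a,(400,400),interpolation=cv2.INTER_CUBIC),cv2.resize(b,(400,400),interpolation=cv2.INTER_CUBIC)]))
E
```

```text
time_s: 11.1
tcp_pos: [0.6078, -0.2162, 0.067]
tool_rot: [-180.0, -0.0, 161.3]
contact_force: [1.2, 0.1, 0.7]
width: 0.0852
time_s: 11.9
tcp_pos: [0.6077, -0.2159, 0.1521]
tool_rot: [180.0, -0.0, 161.3]
contact_force: [1.2, 0.2, 0.1]
width: 0.0853
```

View pics/c7.png

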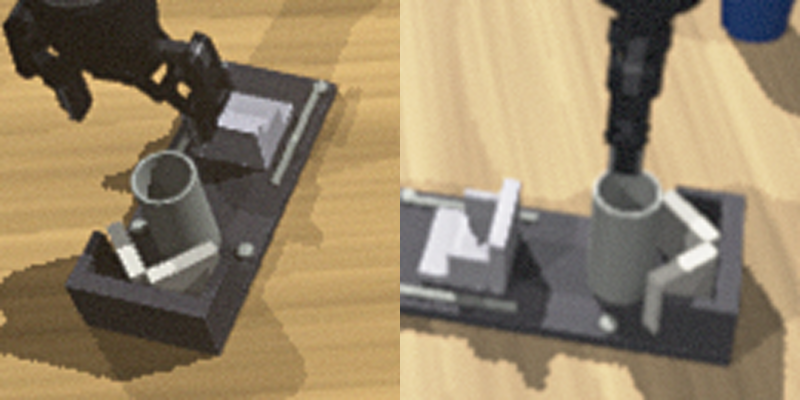

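View pics/wrist6.png

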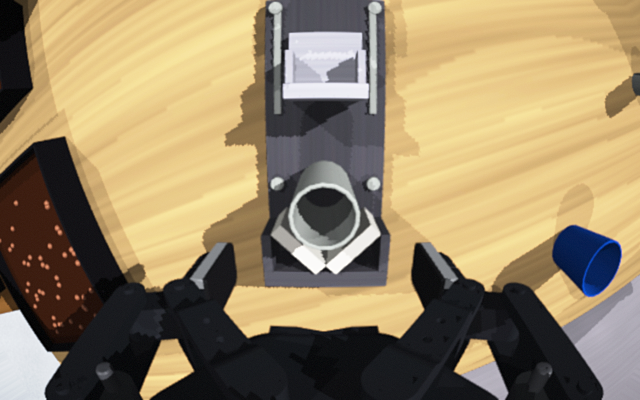

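The sleeve stands upright on the plate, in front of the V. In the wrist view its rim is at (325,217), the V apex at about (322,270), and the jaw's face edge at v≈97. I'll measure for the push.

```bash
python3 - <<'E'
from h import *
im=load("pics/wrist6.npz"); r=lambda x:np.round(x,4)
X=np.array([.948,-.319]);Y=np.array([.319,.948])
P={n:onplane(im,u,v,z,True)[:2] for n,u,v,z in [("sleeve",325,217,.102),("padLtip",280,219,.062),("padRtip",372,216,.062),("apex",323,271,.062),("faceL",283,99,.062),("faceR",369,98,.062),("backL",285,84,.062),("backR",368,83,.062),("plateL",267,3,.012)]}
o=P["sleeve"]
for k,p in P.items(): print(k,r(p),"rel sleeve jig xy",r([(p-o)@X,(p-o)@Y]))
bm=(P["backL"]+P["backR"])/2; print("backmid",bm)
t=bm-X*(0.045); print(t, units([*t,.152]))
E
```

```text
sleeve [ 0.6073 -0.2151] rel sleeve jig xy [0. 0.]
padLtip [ 0.6111 -0.2541] rel sleeve jig xy [ 0.016  -0.0358]
padRtip [ 0.6322 -0.1834] rel sleeve jig xy [0.0135 0.0379]
apex [ 0.6669 -0.2365] rel sleeve jig xy [ 0.0633 -0.0014]
faceL [ 0.5236 -0.2196] rel sleeve jig xy [-0.0779 -0.031 ]
faceR [ 0.5431 -0.1588] rel sleeve jig xy [-0.0788  0.0329]
backL [ 0.5133 -0.2145] rel sleeve jig xy [-0.0893 -0.0295]
backR [ 0.5321 -0.1559] rel sleeve jig xy [-0.0902  0.032 ]
plateL [ 0.4262 -0.2099] rel sleeve jig xy [-0.1733 -0.0529]
backmid [ 0.52271194 -0.18522321]
[ 0.48005194 -0.17086821] [ 5.38  0.07 -0.04]
```

```bash
python3 -m crank '[[[0.4,0.07,0],0,60],[[1,0.07,0],0,120],[[1.7,0.07,0],0,200],[[2.5,0.07,0],0,255],[[3.3,0.07,0],0,255],[[4,0.07,0],0,255],[[4.6,0.07,0],0,255],[[5.1,0.07,0],0,255],[[5.4,0.07,0],0,255],[[5.4,0.07,0],0,255]]'; python3 -m crank '[[[0,0,0.3],0,255],[[0,0,0.8],0,255],[[0,0,1.3],0,255],[[0,0,1.8],0,255],[[0,0,2.1],0,255],[[0,0,2.1],0,255],[[0,0,2.1],0,255]]'
python3 - <<'E'
from h import *
for n in("wrist","side","scene"): grab(n,f"pics/{n}7.png")
b=load("pics/side7.npz")["pixels"][200:330,275:405]
a=load("pics/scene7.npz")["pixels"][140:270,130:260]
cv2.imwrite("pics/c8.png",np.hstack([cv2.resize(a,(400,400),interpolation=cv2.INTER_CUBIC),cv2.resize(b,(400,400),interpolation=cv2.INTER_CUBIC)]))
print(units([.480,-.171,.051]))
E
```

```text
time_s: 13.05
tcp_pos: [0.4793, -0.1708, 0.1518]
tool_rot: [180.0, -0.1, 161.3]
contact_force: [-0.0, 0.3, -0.2]
width: 0.0
time_s: 13.75
tcp_pos: [0.4804, -0.1715, 0.0992]
tool_rot: [-180.0, -0.0, 161.3]
contact_force: [0.2, -0.1, 0.1]
width: -0.0003
[0.05 0.01 1.96]
```

View pics/c8.png

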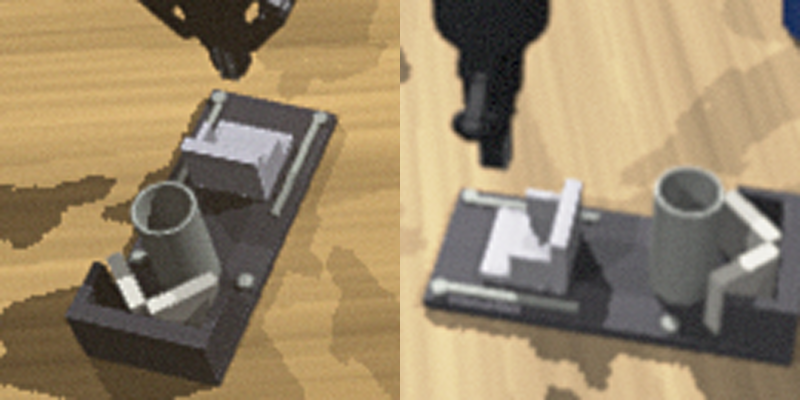

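View pics/wrist7.png

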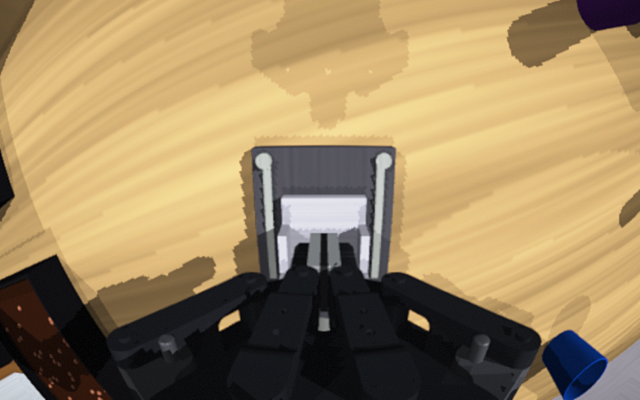

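The shut fingers are centred behind the jaw plate, tip at about (323,240) in the wrist view. I'll go down to 51 mm, then move up to the jaw.

```bash
python3 -m crank '[[[0,0,0.4],0,255],[[0,0,0.9],0,255],[[0,0,1.4],0,255],[[0,0,1.75],0,255],[[0,0,1.93],0,255],[[0,0,1.93],0,255],[[0,0,1.93],0,255]]'; python3 -m crank '[[[-0.2,0,0],0,255],[[-0.4,0,0],0,255],[[-0.6,0,0],0,255],[[-0.8,0,0],0,255],[[-0.95,0,0],0,255],[[-1.05,0,0],0,255],[[-1.1,0,0],0,255],[[-1.1,0,0],0,255]]'
```

```text
time_s: 14.6
tcp_pos: [0.4805, -0.1715, 0.0512]
tool_rot: [-180.0, 0.0, 161.3]
contact_force: [0.9, 0.9, -0.5]
width: -0.0001
time_s: 15.4
tcp_pos: [0.5065, -0.1801, 0.0512]
tool_rot: [-180.0, -0.0, 161.3]
contact_force: [0.0, 0.2, -0.3]
width: 0.0002
```

```bash
python3 -m crank '[[[-0.04,0,0],0,255],[[-0.08,0,0],0,255],[[-0.12,0,0],0,255],[[-0.16,0,0],0,255],[[-0.2,0,0],0,255],[[-0.24,0,0],0,255],[[-0.28,0,0],0,255],[[-0.32,0,0],0,255],[[-0.36,0,0],0,255],[[-0.4,0,0],0,255]]'
```

```text
time_s: 16.4
tcp_pos: [0.5144, -0.1827, 0.0506]
tool_rot: [180.0, -0.2, 161.3]
contact_force: [-4.0, 1.9, 1.7]
width: -0.0001
```

Contact: about 4.4 N, which is the guide friction. About 51 mm remains to the sleeve and about 80 mm to the seat.

```bash
python3 -m crank '[[[-0.1,0,0],0,255],[[-0.25,0,0],0,255],[[-0.4,0,0],0,255],[[-0.55,0,0],0,255],[[-0.7,0,0],0,255],[[-0.85,0,0],0,255],[[-1,0,0],0,255],[[-1.15,0,0],0,255],[[-1.3,0,0],0,255],[[-1.4,0,0],0,255]]'
```

```text
time_s: 17.4
tcp_pos: [0.5497, -0.1946, 0.0513]
tool_rot: [-180.0, 0.0, 161.3]
contact_force: [-3.6, 1.4, -2.1]
width: -0.0004
```

```bash
python3 -m crank '[[[-0.08,0,0],0,255],[[-0.16,0,0],0,255],[[-0.24,0,0],0,255],[[-0.32,0,0],0,255],[[-0.4,0,0],0,255],[[-0.48,0,0],0,255],[[-0.56,0,0],0,255],[[-0.64,0,0],0,255],[[-0.72,0,0],0,255],[[-0.8,0,0],0,255]]'; python3 - <<'E'
from h import *
for n in("wrist","side","scene"): grab(n,f"pics/{n}8.png")
b=load("pics/side8.npz")["pixels"][200:330,295:425]
a=load("pics/scene8.npz")["pixels"][140:270,130:260]
cv2.imwrite("pics/c9.png",np.hstack([cv2.resize(a,(400,400),interpolation=cv2.INTER_CUBIC),cv2.resize(b,(400,400),interpolation=cv2.INTER_CUBIC)]))
s=ctrl.get_state();p=s["tcp_pos"];X=np.array([.948,-.319]);print((np.array([.6348,-.2243])-p[:2])@X-.047, s["contact_force"][:2]@X)
E
```

```text
time_s: 18.4
tcp_pos: [0.5682, -0.2009, 0.0514]
tool_rot: [180.0, -0.0, 161.3]
contact_force: [-4.6, 2.4, -0.2]
width: 0.0001
0.02317977219468169 -4.126114194016309
```

View pics/c9.png

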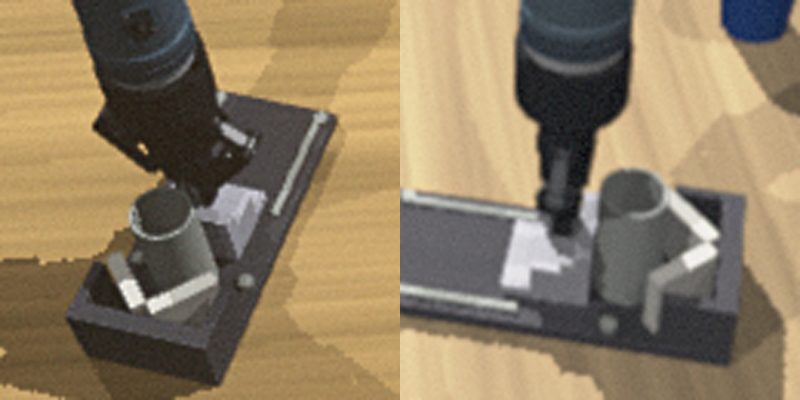

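The jaw is now at the sleeve, with about 23 mm to go to the seat. I'll continue slowly.

```bash
python3 -m crank '[[[-0.06,0,0],0,255],[[-0.12,0,0],0,255],[[-0.18,0,0],0,255],[[-0.24,0,0],0,255],[[-0.3,0,0],0,255],[[-0.36,0,0],0,255],[[-0.42,0,0],0,255],[[-0.48,0,0],0,255],[[-0.54,0,0],0,255],[[-0.58,0,0],0,255]]'; python3 - <<'E'
from h import *
s=ctrl.get_state();p=s["tcp_pos"];X=np.array([.948,-.319]);print((np.array([.6348,-.2243])-p[:2])@X-.047, s["contact_force"][:2]@X)
b=grab("side","pics/side9.png")["pixels"][220:310,315:405]; w=grab("wrist","pics/w9.png")["pixels"][100:400,180:480]
cv2.imwrite("pics/c10.png",np.hstack([cv2.resize(b,(400,400),interpolation=cv2.INTER_CUBIC),cv2.resize(w,(400,400))]))
E
```

```text
time_s: 19.55
tcp_pos: [0.5821, -0.2056, 0.0513]
tool_rot: [-180.0, 0.0, 161.3]
contact_force: [-4.0, 2.2, 1.4]
width: -0.0
0.008928680220013925 -4.4502260341068345
```

View pics/c10.png

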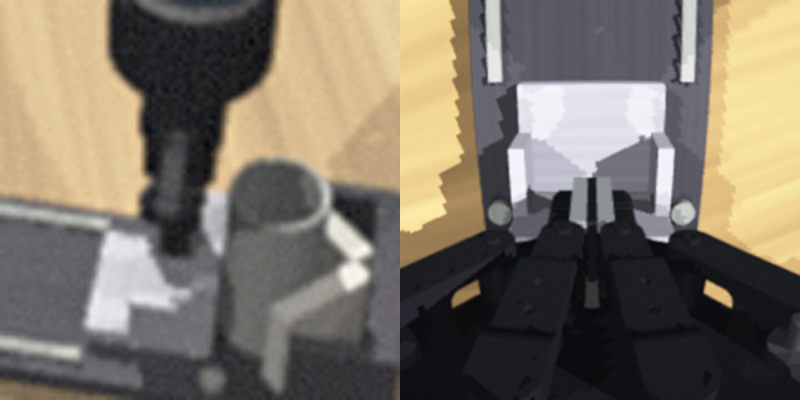

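```bash
python3 -m crank '[[[-0.02,0,0],0,255],[[-0.04,0,0],0,255],[[-0.06,0,0],0,255],[[-0.08,0,0],0,255],[[-0.1,0,0],0,255],[[-0.12,0,0],0,255],[[-0.14,0,0],0,255],[[-0.16,0,0],0,255]]'; python3 -m crank '[[[0,0,0],0,255],[[0,0,0],0,255]]'
```

```text
time_s: 20.45
tcp_pos: [0.5856, -0.2067, 0.0513]
tool_rot: [180.0, -0.0, 161.3]
contact_force: [-4.3, 2.5, 3.0]
width: 0.0002
time_s: 20.65
tcp_pos: [0.5856, -0.2067, 0.0513]
tool_rot: [180.0, -0.0, 161.3]
contact_force: [-5.3, 1.4, 2.0]
width: -0.0002
```

```bash
python3 -m crank '[[[-0.016,0,0],0,255],[[-0.032,0,0],0,255],[[-0.048,0,0],0,255],[[-0.064,0,0],0,255],[[-0.08,0,0],0,255],[[-0.096,0,0],0,255]]'
```

```text
time_s: 21.25
tcp_pos: [0.5867, -0.2073, 0.051]
tool_rot: [180.0, -0.2, 161.3]
contact_force: [-5.3, 2.6, 2.4]
width: -0.0001
```

```bash
python3 -m crank '[[[-0.016,0,0],0,255],[[-0.032,0,0],0,255],[[-0.048,0,0],0,255],[[-0.064,0,0],0,255]]'
```

```text
time_s: 21.65
tcp_pos: [0.5867, -0.2074, 0.0506]
tool_rot: [180.0, -0.4, 161.3]
contact_force: [-8.7, 3.2, 4.2]
width: -0.0
```

```bash
python3 -m crank '[[[-0.016,0,0],0,255],[[-0.032,0,0],0,255],[[-0.048,0,0],0,255],[[-0.064,0,0],0,255]]'
```

```text
time_s: 22.05
tcp_pos: [0.5867, -0.2075, 0.0502]
tool_rot: [180.0, -0.6, 161.3]
contact_force: [-10.2, 4.4, 5.0]
width: -0.0001
```

The TCP has stopped and the force is climbing at about 1.5 N/mm: 11.1 N along the slide. So the sleeve is home. I'll ramp up to 16 N.

```bash
python3 -m crank '[[[-0.02,0,0],0,255],[[-0.04,0,0],0,255],[[-0.06,0,0],0,255],[[-0.08,0,0],0,255]]'; python3 - <<'E'
from h import *
s=ctrl.get_state();p=s["tcp_pos"];X=np.array([.948,-.319]); print(s["contact_force"][:2]@X)
E
```

```text
time_s: 22.45
tcp_pos: [0.5866, -0.2076, 0.0496]
tool_rot: [180.0, -0.8, 161.3]
contact_force: [-13.3, 5.2, 5.8]
width: -0.0001
-14.284598775097116
```

```bash
python3 -m crank '[[[-0.02,0,0],0,255],[[-0.04,0,0],0,255],[[-0.04,0,0],0,255],[[-0.04,0,0],0,255]]'; python3 - <<'E'
from h import *
X=np.array([.948,-.319])
s=ctrl.get_state();print(s["contact_force"][:2]@X)
E
python3 -m crank '[[[0,0,0],0,255],[[0,0,0],0,255],[[0,0,0],0,255],[[0,0,0],0,255],[[0,0,0],0,255]]'; python3 -m crank '[[[0,0,0],0,255],[[0,0,0],0,255],[[0,0,0],0,255],[[0,0,0],0,255],[[0,0,0],0,255]]'; python3 - <<'E'
from h import *
X=np.array([.948,-.319])
b=grab("side","pics/side10.png")["pixels"][220:310,315:405]; w=grab("scene","pics/s10.png")["pixels"][160:270,140:250]
s=ctrl.get_state();print(s["contact_force"][:2]@X)
cv2.imwrite("pics/c11.png",np.hstack([cv2.resize(b,(400,400),interpolation=cv2.INTER_CUBIC),cv2.resize(w,(400,400),interpolation=cv2.INTER_CUBIC)]))
E
```

```text
time_s: 22.85
tcp_pos: [0.5867, -0.2077, 0.0493]
tool_rot: [179.9, -0.9, 161.3]
contact_force: [-13.6, 5.6, 7.2]
width: 0.0
-14.670674135837698
time_s: 23.35
tcp_pos: [0.5866, -0.2077, 0.0493]
tool_rot: [179.9, -0.9, 161.3]
contact_force: [-14.1, 5.6, 6.4]
width: -0.0002
time_s: 23.85
tcp_pos: [0.5866, -0.2076, 0.0493]
tool_rot: [179.9, -0.9, 161.3]
contact_force: [-14.9, 5.7, 7.2]
width: 0.0001
-15.526951245624984
```

View pics/c11.png

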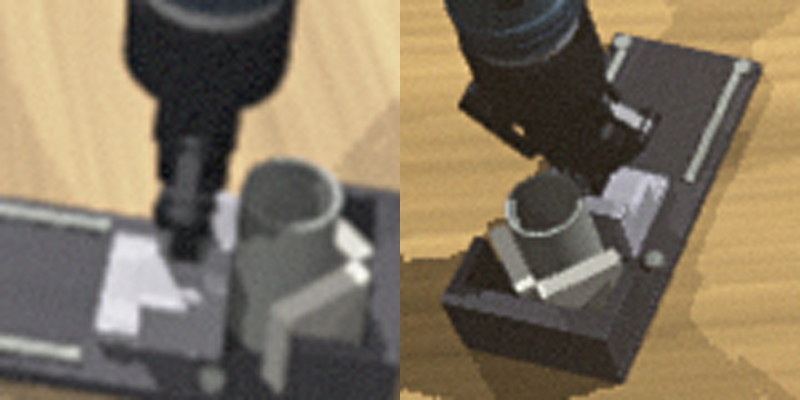

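The force along the slide is steady at about 15 N. I'll check the seating numerically from the two views.

```bash
python3 -m crank '[[[-0.02,0,0],0,255],[[-0.02,0,0],0,255],[[-0.02,0,0],0,255],[[-0.02,0,0],0,255],[[-0.02,0,0],0,255],[[-0.02,0,0],0,255],[[-0.02,0,0],0,255],[[-0.02,0,0],0,255],[[-0.02,0,0],0,255],[[-0.02,0,0],0,255]]';python3 - <<'E'
from h import *
b=load("pics/side10.npz"); a=load("pics/s10.npz")
k=400/90; B=lambda u,v:(315+(u+.5)/k-.5,220+(v+.5)/k-.5)
k2=400/110; A=lambda u,v:(140+(u-400+.5)/k2-.5,160+(v+.5)/k2-.5)
X=np.array([.948,-.319]);Y=np.array([.319,.948])
def rep(n,s,p,q): d=(q-p)[:2]; print(n,s[:2].round(4),"apex-sleeve jig:",(d@X).round(4),(d@Y).round(4))
sb=onplane(b,*B(292,193),.102); ab=onplane(b,*B(362,263),.062)
sa=onplane(a,*A(546,205),.102); aa=onplane(a,*A(536,288),.062)
rep("side",sb,sb,ab); rep("scene",sa,sa,aa)
E
for n in side10:315:220:90 s10:140:160:110; do :; done
python3 - <<'E'
import cv2
b=cv2.imread("pics/side10.png")[245:305,355:415];a=cv2.imread("pics/s10.png")[205:265,150:210]
import numpy as np
cv2.imwrite("pics/c12.png",np.hstack([cv2.resize(x,(400,400),interpolation=cv2.INTER_CUBIC) for x in(b,a)]))
E
```

```text
time_s: 24.95
tcp_pos: [0.5866, -0.2077, 0.0493]
tool_rot: [179.9, -1.0, 161.3]
contact_force: [-14.1, 5.9, 8.1]
width: 0.0001
side [ 0.6313 -0.2239] apex-sleeve jig: 0.0368 -0.0002
scene [ 0.6334 -0.2206] apex-sleeve jig: 0.0364 -0.001
```

View pics/c12.png

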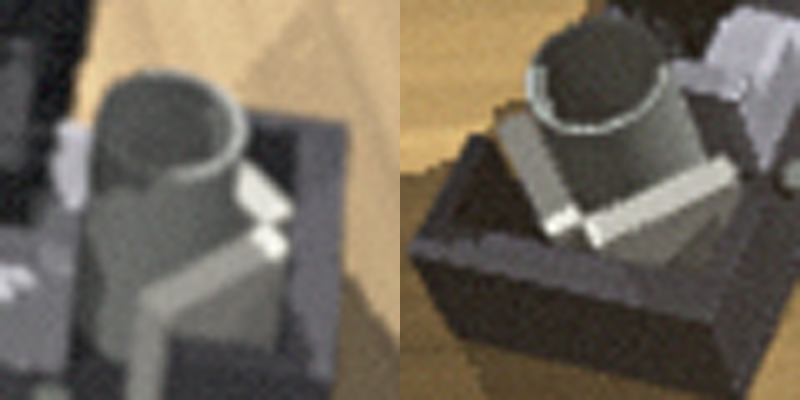

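Both views put the sleeve on the V axis (≤1 mm lateral) and touching both pads, with no visible gap. I'll nudge up to 16 N and hold for one more second.

```bash
python3 -m crank '[[[-0.02,0,0],0,255],[[-0.03,0,0],0,255],[[-0.03,0,0],0,255],[[-0.03,0,0],0,255],[[-0.03,0,0],0,255],[[-0.03,0,0],0,255],[[-0.03,0,0],0,255],[[-0.03,0,0],0,255],[[-0.03,0,0],0,255],[[-0.03,0,0],0,255]]'; python3 -m crank '[[[0,0,0],0,255],[[0,0,0],0,255],[[0,0,0],0,255],[[0,0,0],0,255],[[0,0,0],0,255]]'; python3 - <<'E'
from h import *
X=np.array([.948,-.319]);f=[]
for i in range(6): f.append(ctrl.get_state()["contact_force"][:2]@X); get_image("side")
print(np.round(f,2))
E
```

```text
time_s: 25.95
tcp_pos: [0.5866, -0.2077, 0.0491]
tool_rot: [179.9, -1.1, 161.3]
contact_force: [-15.9, 5.7, 8.4]
width: 0.0001
time_s: 26.45
tcp_pos: [0.5866, -0.2077, 0.0491]
tool_rot: [179.9, -1.1, 161.3]
contact_force: [-14.6, 5.9, 7.9]
width: 0.0001
[-15.74 -16.67 -17.61 -17.   -15.73 -16.07]
```

The push is steady at about 16.5 N along the slide. Now I'll back straight off, then lift away.

```bash
python3 -m crank '[[[0.06,0,0],0,255],[[0.12,0,0],0,255],[[0.2,0,0],0,255],[[0.28,0,0],0,255],[[0.36,0,0],0,255],[[0.46,0,0],0,255],[[0.6,0,0],0,255],[[0.8,0,0],0,255],[[1,0,0],0,255],[[1.2,0,0],0,255]]'; python3 -m crank '[[[0.2,0,-0.2],0,255],[[0.5,0,-0.8],0,255],[[1,0,-1.6],0,255],[[1.5,0,-2.6],0,255],[[2,0,-3.6],0,255],[[2.5,0,-4.6],0,255],[[3,0,-5.2],0,255],[[3.2,0,-5.6],0,255],[[3.2,0,-5.6],0,255],[[3.2,0,-5.6],0,255]]'; python3 - <<'E'
from h import *
for n in("wrist","side","scene"): grab(n,f"pics/{n}11.png")
b=load("pics/side11.npz")["pixels"][215:315,315:415]; w=load("pics/scene11.npz")["pixels"][160:260,150:250]
cv2.imwrite("pics/c13.png",np.hstack([cv2.resize(x,(400,400),interpolation=cv2.INTER_CUBIC) for x in (b,w)]))
E
```

```text
time_s: 27.75
tcp_pos: [0.5666, -0.2004, 0.0516]
tool_rot: [180.0, 0.1, 161.3]
contact_force: [0.7, -0.3, -0.1]
width: 0.0002
time_s: 28.75
tcp_pos: [0.4909, -0.1746, 0.1911]
tool_rot: [180.0, 0.0, 161.4]
contact_force: [-0.1, 0.3, 0.3]
width: 0.0002
```

View pics/c13.png

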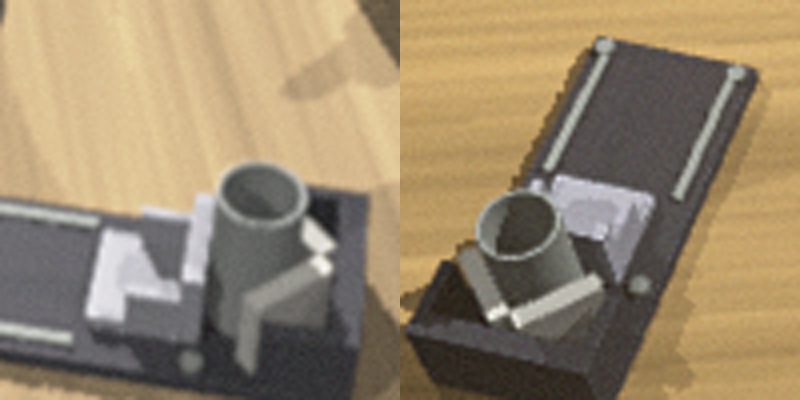

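View pics/side11.png

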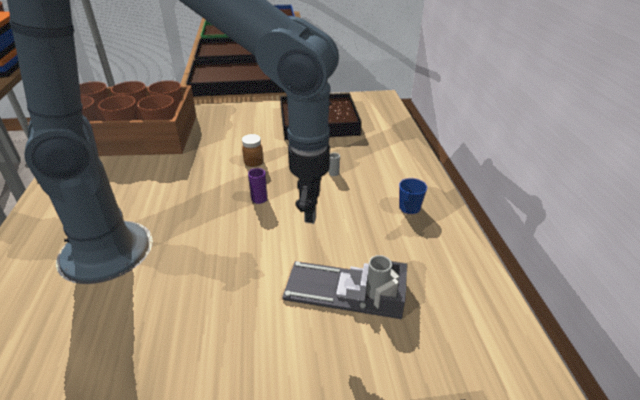

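The sleeve is upright in the V with the jaw against it (sleeve rim at (262,193) and jaw top at (200,237) in the side crop). The bystanders are where they were: jar (252,150), pot (411,196), small sleeve (334,164). The arm is clear, so I'm handing in.

```bash
python3 -c "
from workcell import workorder,ctrl
print(workorder.sign_off(), ctrl.get_state()['time_s'])"
```

```text
the job is handed in; nothing more can be done
the job is handed in; nothing more can be done
```

I loaded the jig and handed the job in at about 29 s of the 67 s allowed. The sign-off gave no verdict.

**What I did:** I picked up the larger grey sleeve, not the purple one, and set it upright on the base plate about 30 mm in front of the V seat. After letting go of it, I slid the jaw up with shut fingers until the sleeve was home in the V. I held the jaw at about 15 N for two seconds, then at about 16 to 17 N for more than another second, then backed off and lifted clear.

**Last checks:**
- **Seating:** two views taken during the push put the sleeve within 1 mm of the V's centre line. No gap was visible at either pad or at the jaw, and the final pictures showed the same.
- **Distance to the V's apex:** the pictures gave 36 to 37 mm, where a seated sleeve should be at 34 mm. I put this down to the apex pixel and the 2 mm calibration. That the sleeve is home rests mainly on the jaw stopping dead while the push kept climbing.
- **Force on the sleeve:** single readings of the push peaked at 17.6 N. After the 4 N of guide friction, that is about 13 N on the sleeve by calculation. I did not measure the force on each V face.
- **Bystanders:** the small sleeve, pot and jar looked unmoved in the final side view, which I checked by eye only.

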